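Change the rasp discs on a keyed spindle with the bench supply tripped

TASK

Test the bench's RCD by pressing its test button and holding it in until the lever drops, and work with the supply off: lift the worn rasp discs off the spindle and put them in the scrap bin, then put every new disc lying on the bench onto the spindle, turning each one until its keyway lines up with the key and it drops fully home. When all are on, lift the RCD lever fully up again (the machine's own starter stays off until I have fitted the nut); do not touch any disc while the lever is up, and leave the nut, the spanner and the foam offcut where they lie.

Things in the scene. Friction and masses are not known exactly. Their poses are not given: they have to be found in the camera images.
- disc1_mid (a point): New rasp disc: round steel disc with a toothed rim, 70 mm across, 5 mm thick, and through its middle a hexagonal aluminium hub, 44 mm across flats, 17 mm high from the underside, so 12 mm of hub to grip stand above the disc. Lies hub up on the bench, about 0.18 kg. Point on the axis, half-way up (8.5 mm); z up, x to the keyway. Two or three new discs are present.
- disc2_mid (a point): New rasp disc, identical to disc1. Its bore is 26.5 mm, right through, with one keyway 10.5 mm wide that reaches 18.5 mm from the axis, cut towards the middle of one hub flat (x): hub flats face x and every 60 degrees from it.
- disc3_mid (a point): New rasp disc, identical to disc1 and disc2; each lies at any turn. May be absent.
- worn1_mid (a point): Worn rasp disc, lowest on the spindle: shape, point and axes as the new ones. Two or three worn discs start keyed on the spindle, one resting on the other, the lowest with its underside on the spindle shoulder, the nut already off: each lifts straight up, past the spindle tip.
- worn2_mid (a point): Worn rasp disc, second from below on the spindle.
- worn3_mid (a point): Worn rasp disc, third from below on the spindle, top of the stack; may be absent.
- spindle: Upright steel spindle in the middle of the machine, locked, at any turn. Origin on its axis at the shoulder (50 mm across, 28 mm above the bench) that carries the first disc; x to the key. Shaft 23 mm across; key 7.5 mm wide, reaching 16 mm from the axis, from the shoulder to 50 mm above it; above the key a bullet nose, full width to 52 mm, rounded off to its tip at 61 mm.
- machine: Fixed round grey bed, 176 mm across, 12 mm high (20 mm in the middle), origin on the bench under the spindle. Its x points to a sheet dust scoop 55 mm high, 105 to 140 mm off the axis, 45 degrees either side of x. A disc out of line rests on the key's end, 50 mm above the shoulder; in line within 0.1 rad it drops. Discs stack at 17 mm each.
- scrap_bin: Fixed open steel scrap bin, 200 x 200 mm outside, 58 mm high, walls and floor 4 mm; origin at the centre of its underside on the bench.
- rcd: Fixed grey supply box, 150 x 130 mm, with a residual-current switch (RCD) on top; origin under its centre. The top slopes 12 degrees, rising towards +x of the box, its middle 52 mm above the bench. The white module nose, 46 mm along the slope x 74 mm, stands 8 mm proud of it round the middle and carries lever and test button.
- rcd_lever (a joint): RCD lever angle, rad: 0 up (supply on, leaning 0.45 rad up the slope from square to the face), 0.9 dropped (off, leaning 0.45 rad down the slope, to -x of the box). Over-centre spring: below 0.2 it snaps up, above 0.2 it falls; lifting takes about 3.5 N at the tip at first, then less.
- rcd_lever_tip (a point): Middle of the tip of the black RCD lever, a flat paddle 26 mm wide (along y of the box) and 7 mm thick. Its level hinge (along y of the box) lies 30 mm from the tip, 6 mm below the top of the module nose, midway along the slope, 16 mm to the box's +y side. The tip is 21 mm above the nose, up or down.
- rcd_test (a joint): RCD test button travel, m: 0 out, 0.005 fully in (3 N; up to 4 N while it trips the lever). It springs back. Pressed in past about 3.8 mm it trips the RCD and the lever drops at once.
- rcd_test_top (a point): Centre of the top of the round grey test button, 14 mm across, standing 9 mm above the module nose; 36 mm to the -y side of the lever's middle and 14 mm down the slope from its hinge. It moves in square to the sloping face.
- nut_mid (a point): Bystander: the spindle's steel lock nut, hexagonal 40 mm across, 14 mm high, without disc or keyway, lying on the bench among the discs; point at its centre.
- spanner: Bystander: open-ended spanner 200 mm long lying on the bench; origin under its middle, along x.
- offcut_mid (a point): Bystander: hard-foam offcut, 110 x 70 x 40 mm, lying flat; point at its centre.

How it is judged:
By the outcome, as a careful person would: the job done as asked, in the order asked, and still so for the second after the job is handed in, with the robot touching nothing.
Of disc3, worn3 only 1 to 2 are there at a start; the rules pass over those that are not, and their reading is None.
At some moment in a run one of disc1, disc2, disc3 may be knocked a few centimetres aside while the robot is not near it.
Once in a run the grip may slacken for a moment while it holds something.
It also fails if it takes over 210 s, if anything falls off the work surface, if the arm or the gripper's body presses on something with over 40 N, if the wrist force passes 120 N, or if a joint passes its speed limit or range.

ROBOT

A 7-joint arm with a two-finger parallel gripper is mounted at the origin on the work surface. World frame = base frame: x ahead of the robot, y to its left, z up, the work surface at z = 0. Lengths are in m, angles in rad, forces in N, time in s.
With the tool pointing down it reaches from about 0.425 to 0.825 m from the base axis. Payload 3.6 kg.
Tool frame: the origin (TCP) lies at the very end of the fingers, on their centre line; the grasp point (between the pads) lies 19 mm behind it; z points along the fingers, y is the line along which they close (so a half turn about z gives the same grasp; the last joint's range is limited). The gripper opens to 93 mm and grips with 3 to 60 N. Pads are 15 mm wide; open, the fingers measure 128 mm over their backs; the gripper's body (75 mm by 188 mm) begins 65 mm behind the grasp point.
Start: joints at [1.121, 0.615, -0.013, 1.423, 0.008, 1.103, -0.04], TCP at [0.267, -0.593, 0.219] pointing down, gripper open.
Joint ranges: [-3.12, 3.12], [-0.3, 2.06], [-1.34, 1.32], [0.26, 2.42], [-1.36, 4.5], [0.01, 1.98], [-2.84, 2.84]. Speed limits (rad/s): [2.79, 2.79, 3.14, 3.14, 3.14, 3.14, 3.14].

INTERFACE

Orientations are given as a rotation vector (axis times angle).
In Python, from plant import env gives the robot as it stands. The module is installed in compiled form; this text tells all that it offers.
- The arm moves only by the tool send_rows, never from a script. Its argument "plan" is a list of rows, each a list of 3 entries, a list of its own where there are three numbers: the shift along the tool's x, y, z in mm, then the turn about the tool's z in rad, then the finger opening in mm, from 0 to 93. In form: [[[tx, ty, tz], roll, grip], ...]. A call has 1 to 12 rows; each row shifts and turns the commanded pose from where the row before left it, along the tool's axes as they then stand; what a row does not reach is not made up. A row lasts 1/12 s, in which the tool goes at most 41.7 mm and 7.16 degrees, less where a joint would pass 70% of its speed; a pose out of reach is approached as far as the arm can. A call with a gripper value outside its range is refused whole. The fingers move at their own pace and stop on an object; "grip_force" is the grip in N (left out, the last holds). Time passes only in rows, so rows that do not move let the fingers close. It gives the time, the measured TCP pose, the force, the opening and the grip force at its end, in the units of the state.
- env.read_state(): the state, without advancing time (a new reading comes with each control period).
- env.read_camera(name): name is "side" or "top"; returns a dict with "pixels" (384x512x3 uint8, red, green, blue), "vfov" (degrees; the focal length in pixels is half the picture's height over the tangent of half this angle, whatever the lens; pixels are square), "cx", "cy" (the principal point, pixels), "D" ([k1, k2, p1, p2, k3] as OpenCV has them; the pictures are not rectified), "rvec" (rotation vector, rad) and "tvec" (3), from world to camera coordinates, as OpenCV has them. Camera axes: x right, y down, z forward; pixel columns grow to the right and rows downward; lengths in m; the calibration is good to about 2 mm. A picture is of the moment at which its call begins. There is no depth.
- env.close_job(): hands the job in; it is judged then, once.
Trained networks look in the newest picture that a camera, given by its name, has taken for a name from the list of things; names that differ only in an ending like _2 or _b are one class to them, and where a whole thing is asked for, a point or a joint stands for the part that bears it (a point fixed in the world has none). Each returns a list of dicts, best first, with "p" (0 to 1); they miss things now and then, are a little off and sometimes report something else, mostly with a low value. They report only what shows in the picture. A call takes as long as a camera call.
- env.spot_in(label, camera): "centre" ([x, y, z] in m, in world coordinates, good to about 4 mm: the middle of the surface that is visible of it).
- env.outline_of(label, camera): "mask" (384x512 bool, what is visible of it).
- env.mark_of(label, camera): "centre" ([x, y, z] in m, in world coordinates, good to about 4 mm: a listed point, or the origin of a listed thing).
The state is a dict: "t": time; "joints": joint angles; "joint_velocities": joint speeds; "tau": joint torques, N m; "position": TCP position; "orientation": TCP orientation; "wrist_force": force on the tool from outside, world axes, zero at the start; "wrist_torque": the same for the moment, N m; "width": finger opening in m; "grip_force": force on a finger pad.
Only numpy, scipy, OpenCV 4.12 (cv2) and the standard library are available. Lean on these libraries where they do the work, as an engineer would, in place of code of your own. Each camera call takes 0.05 s, during which the arm holds its last target. There are 200 camera calls.

## Working session

There is one attempt and no reset: what is moved stays moved. The work goes in short steps, Python scripts to look and compute and a tool call to move; the robot and the scene stay as the last step left them, time stands still between calls to the robot, and variables do not carry over. Pictures are saved under pics/ and viewed, at most 14 in all, crops included, and the job is handed in when it is done.

Besides the shell and the picture viewer there is one more tool, called after "Emit:" by a JSON object that holds its "name" and its "arguments". send_rows: Moves the arm, as the interface text tells. Its arguments: {"type":"object","properties":{"plan":{"type":"array","items":{"type":"array"}},"grip_force":{"type":"number"}},"required":["plan"]}

```bash
mkdir -p pics; cat > h.py <<'E'
import numpy as np, cv2
from plant import env
from scipy.spatial.transform import Rotation as R
def cam(n):
    c=env.read_camera(n); h=c['pixels'].shape[0]
    f=h/2/np.tan(np.radians(c['vfov'])/2)
    c['K']=np.array([[f,0,c['cx']],[0,f,c['cy']],[0,0,1.]]); c['D']=np.array(c['D'],float)
    c['R']=cv2.Rodrigues(np.array(c['rvec'],float))[0]; c['t']=np.array(c['tvec'],float); return c
def save(c,p,crop=None,s=1):
    im=c['pixels'][:,:,::-1]
    if crop: im=im[crop[1]:crop[3],crop[0]:crop[2]]
    cv2.imwrite(p,cv2.resize(im,None,fx=s,fy=s,interpolation=cv2.INTER_CUBIC))
def proj(c,P): return cv2.projectPoints(np.array(P,float).reshape(-1,3),np.array(c['rvec'],float),c['t'],c['K'],c['D'])[0].reshape(-1,2)
def onz(c,uv,z):
    n=cv2.undistortPoints(np.array(uv,float).reshape(-1,1,2),c['K'],c['D']).reshape(-1,2)
    d=np.c_[n,np.ones(len(n))]@c['R']; o=-c['R'].T@c['t']
    return o+d*((z-o[2])/d[:,2])[:,None]
E
python3 - <<'E'
from h import *
s=env.read_state(); print({k:np.round(v,3) for k,v in s.items()}); print(R.from_rotvec(s['orientation']).as_matrix().round(3))
for n in ['top','side']:
    c=cam(n); save(c,f'pics/{n}0.png',s=1.5); print(n,(-c['R'].T@c['t']).round(3))
    for l in ['disc1_mid','worn1_mid','worn2_mid','worn3_mid','spindle','machine','scrap_bin','rcd','rcd_lever_tip','rcd_test_top','nut_mid','spanner','offcut_mid']:
        print(l,[(round(d['p'],2),np.round(d['centre'],3).tolist(),proj(c,d['centre']).round(0).tolist()[0]) for d in env.mark_of(l,n)][:5])
E
```

```text
{'t': np.float64(0.0), 'joints': array([ 1.121,  0.616, -0.013,  1.425,  0.008,  1.103, -0.04 ]), 'joint_velocities': array([-0.   , -0.003,  0.   ,  0.001,  0.001, -0.   , -0.001]), 'tau': array([ 0.0000e+00, -4.5894e+01,  2.0900e-01, -1.6574e+01, -6.1000e-02,
        2.1000e-02,  0.0000e+00]), 'position': array([ 0.266, -0.592,  0.217]), 'orientation': array([-3.069e+00, -6.590e-01,  1.000e-03]), 'wrist_force': array([-0.125,  0.237, -0.067]), 'wrist_torque': array([ 0.042, -0.006, -0.078]), 'grip_force': np.float64(0.0), 'width': np.float64(0.093)}
[[ 0.912  0.41  -0.001]
 [ 0.41  -0.912  0.002]
 [-0.    -0.003 -1.   ]]
top [ 0.521 -0.01   0.946]
disc1_mid [(0.73, [0.439, 0.065, 0.006], [220.0, 238.0])]
worn1_mid [(0.18, [0.64, 0.001, -0.002], [246.0, 162.0])]
worn2_mid [(0.47, [0.638, 0.002, 0.052], [246.0, 160.0])]
worn3_mid [(0.8, [0.632, -0.004, 0.067], [248.0, 162.0])]
spindle [(0.59, [0.641, -0.001, 0.03], [247.0, 160.0])]
machine [(0.69, [0.642, 0.002, 0.002], [246.0, 161.0])]
scrap_bin [(0.69, [0.639, -0.002, 0.052], [247.0, 160.0]), (0.69, [0.639, 0.003, 0.029], [246.0, 1
[... 908 characters left out ...]
 [0.64, -0.003, 0.072], [227.0, 185.0])]
spindle [(0.6, [0.638, -0.003, 0.028], [228.0, 197.0])]
machine [(0.75, [0.638, 0.001, -0.0], [227.0, 205.0])]
scrap_bin [(0.69, [0.468, -0.356, -0.003], [338.0, 174.0]), (0.2, [0.47, 0.377, -0.002], [174.0, 316.0])]
rcd [(0.83, [0.469, 0.376, -0.001], [175.0, 315.0])]
rcd_lever_tip [(0.42, [0.479, 0.392, 0.082], [164.0, 296.0])]
rcd_test_top [(0.49, [0.452, 0.357, 0.063], [184.0, 298.0]), (0.33, [0.64, -0.004, 0.038], [228.0, 194.0])]
nut_mid [(0.54, [0.481, -0.05, 0.008], [280.0, 218.0])]
spanner [(0.52, [0.694, -0.259, -0.002], [266.0, 159.0])]
offcut_mid [(0.83, [0.698, 0.288, 0.017], [139.0, 244.0]), (0.73, [0.433, 0.068, 0.012], [267.0, 247.0])]
```

View pics/top0.png

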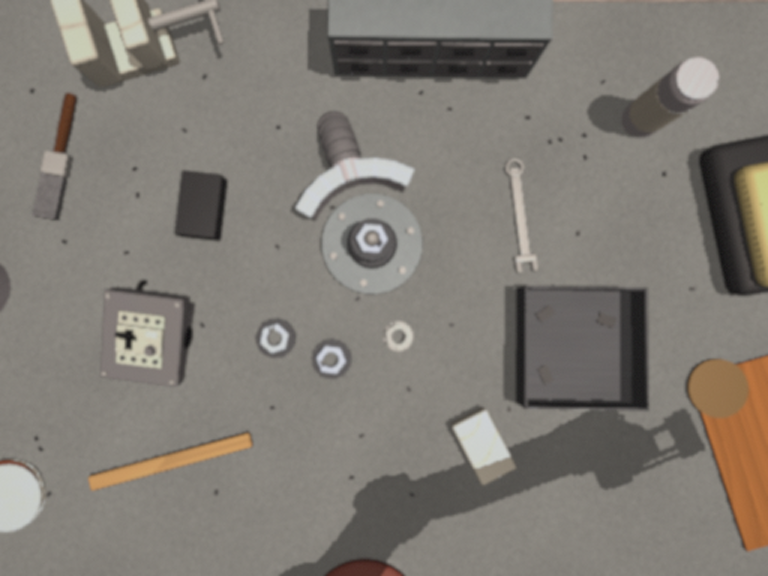

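View pics/side0.png

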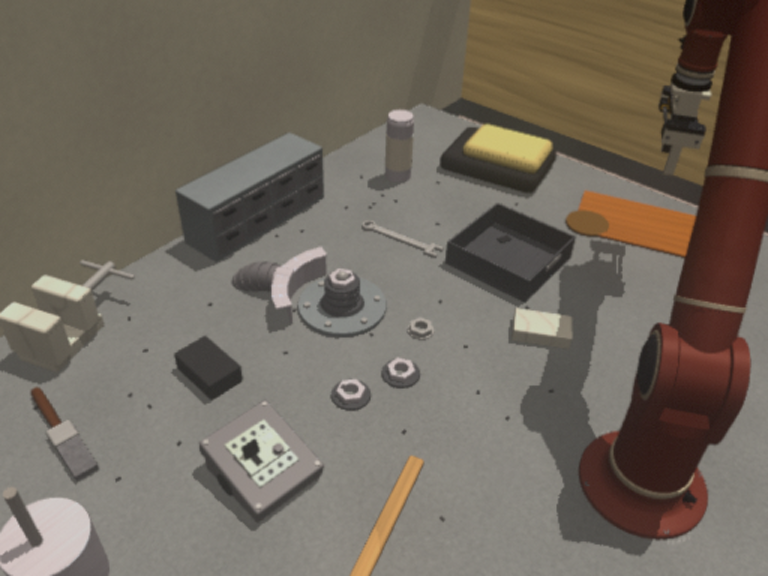

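The top view (×1.5) shows the spindle stack at (372,240), two new discs at (275,338) and (331,359), the nut at (400,336), the RCD at (140,340) and the bin at (582,347). The side view agrees, and no third new disc is visible, so worn3 must be on the stack. Next I'll zoom in for yaws.

```bash
python3 - <<'E'
from h import *
c=cam('top'); d=cam('side')
def crop(c,u,v,r=22): 
    im=c['pixels'][int(v)-r:int(v)+r,int(u)-r:int(u)+r,::-1]; return cv2.resize(im,(260,260),interpolation=cv2.INTER_CUBIC)
a=np.hstack([crop(c,93,225,32),crop(c,248,160),crop(c,183,225)]); 
b=np.hstack([crop(d,174,302,42),crop(d,227,190),crop(c,221,239)])
cv2.imwrite('pics/z1.png',np.vstack([a,b]))
for n,cc in (('top',c),('side',d)):
  for l in ['disc1_mid','disc2_mid','rcd_test_top','rcd_lever_tip']:
    for o in env.outline_of(l,n)[:4]:
        m=o['mask']; v,u=np.nonzero(m); 
        if len(u): print(n,l,round(o['p'],2),len(u),u.mean().round(1),v.mean().round(1), onz(cc,[[u.mean(),v.mean()]],0.006 if 'disc' in l else .075).round(3))
E
```

```text
top disc1_mid 0.91 424 220.0 239.5 [[0.436 0.066 0.006]]
top disc2_mid 0.8 464 183.4 225.5 [[0.471 0.161 0.006]]
top rcd_lever_tip 0.54 27 82.5 224.0 [[0.475 0.389 0.075]]
top rcd_lever_tip 0.52 460 220.5 239.6 [[0.442 0.059 0.075]]
side disc1_mid 0.74 443 266.8 248.5 [[0.435 0.068 0.006]]
side disc2_mid 0.79 416 232.6 262.6 [[0.471 0.167 0.006]]
side disc2_mid 0.69 3842 173.3 306.6 [[0.486 0.364 0.006]]
side rcd_lever_tip 0.74 2741 208.1 196.0 [[0.646 0.071 0.075]]
side rcd_lever_tip 0.53 101 167.1 298.9 [[0.471 0.39  0.075]]
```

View pics/z1.png

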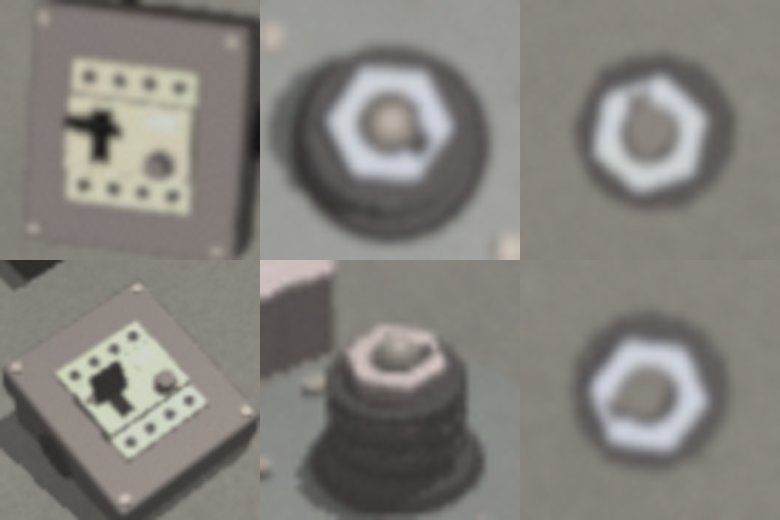

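```bash
cat >> h.py <<'E'
from scipy.optimize import minimize
g=np.arange(-40,40.1,1.0)/1000; GX,GY=[a.ravel() for a in np.meshgrid(g,g)]
rr=np.hypot(GX,GY); ks=np.radians(np.arange(0,360,60))
hexr=np.max([GX*np.cos(k)+GY*np.sin(k) for k in ks],0)
HUB=hexr<.022; HOLE=(rr<.01325)|((abs(GY)<.00525)&(GX>0)&(GX<.0185)); SEL=(rr<.034)&~(HOLE&(rr<.0115))
T=(HUB&~HOLE).astype(float)
def fitdisc(c,xy,zb,yaws=None):
    im=cv2.GaussianBlur(c['pixels'].astype(np.float32).mean(2),(0,0),.5)
    def score(p):
        cs,sn=np.cos(p[2]),np.sin(p[2])
        P=np.c_[p[0]+cs*GX-sn*GY,p[1]+sn*GX+cs*GY,np.where(HUB,zb+.017,zb+.005)][SEL]
        u=proj(c,P).astype(np.float32)
        v=cv2.remap(im,u[:,0].reshape(-1,1),u[:,1].reshape(-1,1),cv2.INTER_LINEAR).ravel()
        return -np.corrcoef(v,T[SEL])[0,1]
    best=[]
    if yaws is None: yaws=np.radians(np.arange(0,360,20))
    p0=np.array([*xy,0.]);
    for k in range(2):
        for y in yaws:
            r=minimize(score,[p0[0],p0[1],y],method='Nelder-Mead',options=dict(initial_simplex=np.array([[0,0,0],[.004,0,0],[0,.004,0],[0,0,.2]])+[p0[0],p0[1],y],maxiter=60)); best.append((r.fun,*r.x))
        best.sort(); p0=np.array(best[0][1:])
        yaws=[p0[2]+j for j in np.radians(np.arange(0,360,60))]
    a=sorted(best[:],key=lambda b:b[0]); out=[]
    for b in a:
        y=(np.degrees(b[3])+180)%360-180
        if all(abs((y-o[3]+180)%360-180)>10 for o in out): out.append((round(-b[0],3),round(b[1],4),round(b[2],4),round(y,1)))
    return out[:3]
E
python3 - <<'E'
from h import *
c=cam('top'); d=cam('side')
for n,cc in (('top',c),('side',d)):
    print(n,'A',fitdisc(cc,(.471,.164),0)); print(n,'B',fitdisc(cc,(.436,.067),0)); print(n,'W3',fitdisc(cc,(.64,-.002),.062))
# RCD
from scipy.optimize import least_squares
def box(p,b): # box-local (slope s, y, h normal) -> world
    t=np.radians(12); b=np.array(b,float); X=b[:,0]*np.cos(t)-b[:,2]*np.sin(t); Z=.052+b[:,0]*np.sin(t)+b[:,2]*np.cos(t)
    cs,sn=np.cos(p[2]),np.sin(p[2]); return np.c_[p[0]+cs*X-sn*b[:,1],p[1]+sn*X+cs*b[:,1],Z]
# button base and hinge etc from picture: button top at px
btn=np.array([[61+160/4.06,193+164/4.06]])
f=lambda p:np.r_[(proj(c,box(p,[[-.014,-.020,.017]]))-btn).ravel(),
   (proj(d,box(p,[[-.014,-.020,.017]]))-[[132+166/3.095,260+121/3.095]]).ravel(), (p[:2]-[.470,.375])*200,(p[2]+.11)*20]
p=least_squares(f,[.47,.375,-.11]).x; print('box',p.round(4),f(p).round(2))
print('btn',box(p,[[-.014,-.02,.017]]).round(4),'hinge',box(p,[[0,.016,.002]]).round(4))
E
```

```text
top A [(np.float64(0.849), np.float64(0.4719), np.float64(0.1625), np.float64(18.5)), (np.float64(0.811), np.float64(0.4721), np.float64(0.163), np.float64(-100.4)), (np.float64(0.811), np.float64(0.4723), np.float64(0.1626), np.float64(-160.2))]
top B [(np.float64(0.864), np.float64(0.4371), np.float64(0.0644), np.float64(112.6)), (np.float64(0.826), np.float64(0.4369), np.float64(0.0649), np.float64(-67.4)), (np.float64(0.819), np.float64(0.4372), np.float64(0.0648), np.float64(-126.6))]
top W3 [(np.float64(0.855), np.float64(0.6395), np.float64(-0.0026), np.float64(-124.0)), (np.float64(0.802), np.float64(0.6397), np.float64(-0.0029), np.float64(176.6)), (np.float64(0.8), np.float64(0.6395), np.float64(-0.0032), np.float64(116.9))]
side A [(np.float64(0.666), np.float64(0.4719), np.float64(0.162), np.float64(20.5)), (np.float64(0.627), np.float64(0.473), np.float64(0.1621), np.float64(-162.3)), (np.float64(0.623), np.float64(0.4727), np.float64(0.1616), np.float64(141.5))]
side B [(np.float64(0.646), np.float64(0.4374), np.float64(0.064), np.float64(113.6)), (np.float64(0.622), np.float64(0.437), np.float64(0.0649), np.float64(-66.5)), (np.float64(0.618), np.float64(0.4379), np.float64(0.0639), np.float64(170.4))]
side W3 [(np.float64(0.635), np.float64(0.638), np.float64(-0.0014), np.float64(-130.2)), (np.float64(0.609), np.float64(0.638), np.float64(-0.0024), np.float64(104.6)), (np.float64(0.603), np.float64(0.637), np.float64(-0.0015), np.float64(-15.2))]
box [ 0.4686  0.3721 -0.1069] [-1.75  1.16 -0.06 -2.34 -0.28 -0.59  0.06]
btn [[0.4494 0.354  0.0657]] hinge [[0.4699 0.388  0.054 ]]
```

```bash
python3 - <<'E'
from h import *
c=cam('top'); d=cam('side')
def tri(a,b):
    P=[];U=[]
    A=[]
    for cc,u in ((c,a),(d,b)):
        n=cv2.undistortPoints(np.array([[u]],float),cc['K'],cc['D'])[0,0]; M=np.c_[cc['R'],cc['t']]
        A+= [n[0]*M[2]-M[0], n[1]*M[2]-M[1]]
    A=np.array(A); return np.linalg.lstsq(A[:,:3],-A[:,3],rcond=None)[0]
print('btn tri',tri((100.4,233.4),(185.6,299.1)).round(4)); print('btn onz',onz(c,[(100.4,233.4)],.0657),onz(d,[(185.6,299.1)],.0657))
print('module tri',tri((93.3,226.5),(174.7,301.4)).round(4), onz(c,[(93.3,226.5)],.058),onz(d,[(174.7,301.4)],.058))
for u in ['rcd','rcd_test_top','rcd_lever_tip']:
  for n in ('top','side'): print(u,n,[(round(o['p'],2),np.round(o['centre'],3)) for o in env.mark_of(u,n)],[(round(o['p'],2),np.round(o['centre'],3)) for o in env.spot_in(u,n)])
E
```

```text
btn tri [0.451  0.3539 0.0555]
btn onz [[0.4521818  0.34996978 0.0657    ]] [[0.44460087 0.35861584 0.0657    ]]
module tri [0.4674 0.3731 0.052 ] [[0.4680984  0.37084851 0.058     ]] [[0.46329685 0.37570507 0.058     ]]
rcd top [(0.67, array([ 0.47 ,  0.37 , -0.002]))] [(0.86, array([0.478, 0.364, 0.056]))]
rcd side [(0.74, array([0.696, 0.291, 0.017])), (0.56, array([ 0.468,  0.376, -0.001]))] [(0.63, array([0.462, 0.385, 0.05 ]))]
rcd_test_top top [(0.56, array([0.448, 0.356, 0.064]))] []
rcd_test_top side [(0.56, array([0.451, 0.355, 0.065]))] []
rcd_lever_tip top [(0.41, array([0.482, 0.388, 0.082]))] [(0.38, array([0.477, 0.387, 0.08 ])), (0.33, array([ 0.478, -0.049,  0.015]))]
rcd_lever_tip side [(0.64, array([ 0.466, -0.356, -0.003])), (0.52, array([0.478, 0.39 , 0.079]))] [(0.67, array([ 0.635, -0.001,  0.084])), (0.66, array([0.47 , 0.391, 0.071]))]
```

```bash
cat >> h.py <<'E'
def yaw(): 
    m=R.from_rotvec(env.read_state()['orientation']).as_matrix(); return np.arctan2(m[1,0],m[0,0])
def go(x,y,z,yawdeg=None,tf=None,half=True):
    """total tool-axes shift (mm) and roll to reach world target; roll done first"""
    s=env.read_state(); y0=yaw(); roll=0
    if yawdeg is not None:
        dy=np.radians(yawdeg)-y0
        per=np.pi if half else 2*np.pi
        dy=(dy+per/2)%per-per/2; roll=-dy
    yw=y0-roll; d=np.array([x,y,z])-s['position']
    t=np.array([d[0]*np.cos(yw)+d[1]*np.sin(yw), d[0]*np.sin(yw)-d[1]*np.cos(yw), -d[2]])*1000
    n=int(np.ceil(np.hypot(np.hypot(*t[:2]),t[2])/40)); m=int(np.ceil(abs(roll)/.12))
    print('roll %.3f (%d x %.4f) shift %s len %.0f = %d rows of %s'%(roll,m,roll/max(m,1),t.round(1),np.linalg.norm(t),n,(t/max(n,1)).round(2)))
def st():
    s=env.read_state(); print('t %.2f pos %s yaw %.2f w %.4f gf %.1f F %s M %s j7 %.2f'%(s['t'],s['position'].round(4),np.degrees(yaw()),s['width'],s['grip_force'],s['wrist_force'].round(1),s['wrist_torque'].round(2),s['joints'][6]))
E
```

Emit:
{"name": "send_rows", "arguments": {"plan": [[[0,0,0],0.106,0],[[0,0,0],0.106,0],[[0,0,0],0.106,0],[[0,0,0],0.106,0],[[0,0,0],0.106,0],[[14.2,-36.9,0],0,0],[[14.2,-36.9,0],0,0],[[14.2,-36.9,0],0,0],[[14.2,-36.9,0],0,0],[[14.2,-36.9,0],0,0],[[14.2,-36.9,0],0,0],[[14.2,-36.9,0],0,0]], "grip_force": 30}}

```text
t: 3.7
position: [0.3939, -0.3448, 0.219]
orientation: [3.137, -0.168, 0.001]
wrist_force: [0.4, -0.4, -0.1]
width: 0.0174
grip_force: 0.0
```

Emit:
{"name": "send_rows", "arguments": {"plan": [[[14.2,-36.9,0],0,0],[[14.2,-36.9,0],0,0],[[14.2,-36.9,0],0,0],[[14.2,-36.9,0],0,0],[[14.2,-36.9,0],0,0],[[14.2,-36.9,0],0,0],[[14.2,-36.9,0],0,0],[[-10,-36.7,0],0,0],[[-10,-36.7,0],0,0],[[-10,-36.7,0],0,0],[[-10,-36.7,0],0,0],[[-10,-36.7,0],0,0]]}}

```text
t: 4.7
position: [0.4891, 0.0892, 0.219]
orientation: [-3.137, 0.168, -0.001]
wrist_force: [1.2, 0.0, -1.1]
width: 0.0005
grip_force: 0.0
```

```bash
python3 -c "
from h import *
st(); go(.448,.351,.12,-6.1)"
```

```text
t 4.70 pos [0.4891 0.0892 0.219 ] yaw -6.15 w 0.0005 gf 0.0 F [ 1.2  0.  -1.1] M [ 0.06 -0.05 -0.04] j7 -1.89
roll -0.001 (1 x -0.0008) shift [ -68.7 -255.9   99. ] len 283 = 8 rows of [ -8.59 -31.99  12.37]
```

Emit:
{"name": "send_rows", "arguments": {"plan": [[[-8.6,-32,11],0,0],[[-8.6,-32,11],0,0],[[-8.6,-32,11],0,0],[[-8.6,-32,11],0,0],[[-8.6,-32,11],0,0],[[-8.6,-32,11],0,0],[[-8.6,-32,11],0,0],[[-8.6,-32,11],0,0],[[0,0,20],0,0],[[0,0,20],0,0],[[0,0,10],0,0],[[0,0,0],0,0]]}}

```text
t: 5.7
position: [0.4472, 0.3481, 0.0785]
orientation: [3.133, -0.168, -0.006]
wrist_force: [0.4, -0.2, 1.0]
width: 0.0004
grip_force: 0.0
```

Emit:
{"name": "send_rows", "arguments": {"plan": [[[0,0,3],0,0],[[0,0,3],0,0],[[0,0,2],0,0],[[0,0,2],0,0],[[0,0,1],0,0],[[0,0,1],0,0],[[0,0,0],0,0]]}}

```text
t: 6.28
position: [0.4485, 0.3493, 0.0688]
orientation: [-3.137, 0.168, -0.0]
wrist_force: [0.6, -0.1, 0.2]
width: 0.0007
grip_force: 0.0
```

Emit:
{"name": "send_rows", "arguments": {"plan": [[[0,0,1],0,0],[[0,0,1],0,0],[[0,0,1],0,0],[[0,0,1],0,0],[[0,0,0],0,0],[[0,0,0],0,0]]}}

```text
t: 6.78
position: [0.449, 0.3495, 0.0651]
orientation: [-3.136, 0.168, -0.002]
wrist_force: [-0.3, 0.1, 2.5]
width: 0.0005
grip_force: 1.7
```

Emit:
{"name": "send_rows", "arguments": {"plan": [[[0,0,1],0,0],[[0,0,1],0,0],[[0,0,0.5],0,0],[[0,0,0],0,0],[[0,0,0],0,0]]}}

```text
t: 7.2
position: [0.4494, 0.3494, 0.0623]
orientation: [-3.136, 0.169, -0.002]
wrist_force: [2.5, 0.5, 3.4]
width: 0.0006
grip_force: 1.6
```

Emit:
{"name": "send_rows", "arguments": {"plan": [[[0,0,0.5],0,0],[[0,0,0.5],0,0],[[0,0,0],0,0],[[0,0,0],0,0]]}}

```text
t: 7.53
position: [0.4494, 0.3495, 0.0618]
orientation: [-3.136, 0.169, -0.003]
wrist_force: [2.2, -1.0, 5.8]
width: 0.0005
grip_force: 3.0
```

```bash
python3 -c "
from h import *
c=cam('side'); d=cam('top'); st()
a=cv2.resize(c['pixels'][265:345,125:225,::-1],(400,320)); b=cv2.resize(d['pixels'][185:265,50:150,::-1],(400,320)); cv2.imwrite('pics/r1.png',np.hstack([a,b]))"
```

```text
t 7.63 pos [0.4494 0.3494 0.0618] yaw -6.16 w 0.0005 gf 3.0 F [ 2.3 -0.4  5.6] M [-0.15 -0.54 -0.02] j7 -2.38
```

View pics/r1.png

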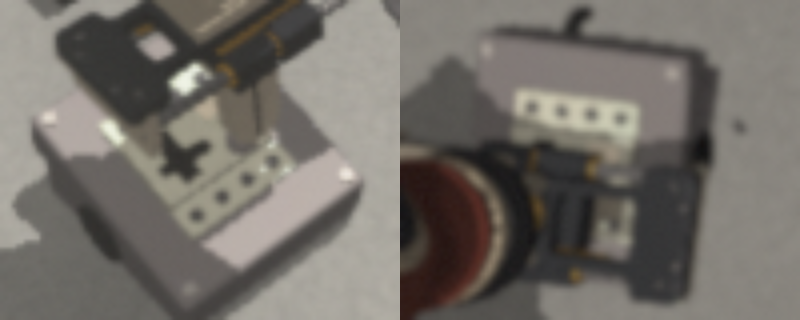

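Emit:
{"name": "send_rows", "arguments": {"plan": [[[0,0,0.5],0,0],[[0,0,0],0,0],[[0,0,-15],0,0],[[0,0,-30],0,0],[[0,0,-30],0,0],[[0,30,-20],0,50],[[0,38,0],0,75],[[0,38,0],0,75],[[0,38,0],0,75],[[0,38,0],0,75],[[0,0,0],0,75]]}}

```text
t: 8.55
position: [0.4258, 0.1594, 0.1546]
orientation: [3.129, -0.185, -0.011]
wrist_force: [0.6, -0.2, 0.5]
width: 0.036
grip_force: 0.0
```

```bash
python3 -c "
from h import *
c=cam('side'); d=cam('top'); st()
for n in ('top','side'): print([(round(o['p'],2),np.round(o['centre'],3)) for o in env.mark_of('rcd_lever_tip',n)])
print(fitdisc(d,(.639,-.002),.062)[0])
a=cv2.resize(c['pixels'][265:345,125:225,::-1],(400,320)); b=cv2.resize(d['pixels'][185:265,50:150,::-1],(400,320)); cv2.imwrite('pics/r2.png',np.hstack([a,b]))
go(.6395,-.002,.11,-125+90+30)
go(.6395,-.002,.11,-125)"
```

```text
t 8.65 pos [0.4275 0.1669 0.1551] yaw -6.31 w 0.0440 gf 0.0 F [-0.4  0.3 -0. ] M [ 0.05 -0.02 -0.01] j7 -2.10
[(0.67, array([0.457, 0.39 , 0.078]))]
[(0.51, array([0.454, 0.395, 0.076]))]
(np.float64(0.854), np.float64(0.6394), np.float64(-0.0026), np.float64(-124.3))
roll -0.018 (1 x -0.0179) shift [225.4 152.7  45.3] len 276 = 7 rows of [32.2  21.82  6.46]
roll -1.065 (9 x -0.1183) shift [-19.6 271.6  45.3] len 276 = 7 rows of [-2.79 38.79  6.46]
```

View pics/r2.png

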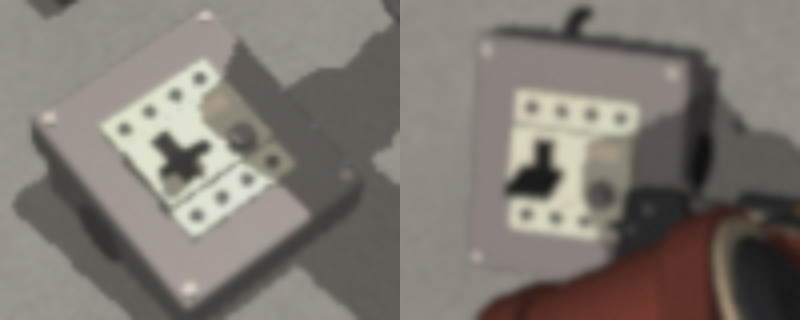

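The lever has dropped: the tip went from x≈0.48 to 0.457, and the paddle now lies down-slope in both views. The worn discs come next.

Emit:
{"name": "send_rows", "arguments": {"plan": [[[0,0,0],-0.113,70],[[0,0,0],-0.113,70],[[0,0,0],-0.113,70],[[0,0,0],-0.113,70],[[0,0,0],-0.113,70],[[16.7,35,6.4],0,70],[[16.7,35,6.4],0,70],[[16.7,35,6.4],0,70],[[16.7,35,6.4],0,70],[[16.7,35,6.4],0,70],[[16.7,35,6.4],0,70],[[16.7,35,6.4],0,70]]}}

```text
t: 9.75
position: [0.6437, 0.0019, 0.1098]
orientation: [-3.056, -0.718, 0.001]
wrist_force: [0.5, 0.2, 0.8]
width: 0.0699
grip_force: 0.0
```

Emit:
{"name": "send_rows", "arguments": {"plan": [[[0,0,0],0,70],[[0,0,0],0,70]]}}

```text
t: 9.92
position: [0.643, 0.0, 0.1089]
orientation: [-3.059, -0.71, 0.003]
wrist_force: [-0.7, 1.4, 0.3]
width: 0.0701
grip_force: 0.0
```

```bash
python3 -c "
from h import *
st(); go(.6394,-.0024,.0695,26)"
```

```text
t 9.92 pos [0.643  0.     0.1089] yaw 26.15 w 0.0701 gf 0.0 F [-0.7  1.4  0.3] M [ 0.    0.   -0.03] j7 -1.25
roll 0.003 (1 x 0.0026) shift [-4.3  0.6 39.4] len 40 = 1 rows of [-4.27  0.62 39.37]
```

Emit:
{"name": "send_rows", "arguments": {"plan": [[[-2.2,0.3,10],0,70],[[-2.1,0.3,10],0,70],[[0,0,10],0,70],[[0,0,5],0,70],[[0,0,4],0,70],[[0,0,0],0,46],[[0,0,0],0,40],[[0,0,0],0,40],[[0,0,0],0,40],[[0,0,0],0,40],[[0,0,0],0,40]], "grip_force": 15}}

```text
t: 10.83
position: [0.639, -0.0021, 0.0725]
orientation: [3.06, 0.713, 0.002]
wrist_force: [-0.5, 0.1, 1.1]
width: 0.044
grip_force: 15.0
```

```bash
python3 -c "
from h import *
st()"
```

```text
t 10.83 pos [ 0.639  -0.0021  0.0725] yaw 26.22 w 0.0440 gf 15.0 F [-0.5  0.1  1.1] M [ 0.07  0.03 -0.02] j7 -1.26
```

Emit:
{"name": "send_rows", "arguments": {"plan": [[[0,0,0],0,40],[[0,0,0],0,40],[[0,0,-5],0,40],[[0,0,-10],0,40],[[0,0,-15],0,40],[[0,0,-20],0,40],[[0,0,-15],0,40],[[0,0,0],0,40]], "grip_force": 40}}

```text
t: 11.5
position: [0.6411, -0.002, 0.141]
orientation: [3.058, 0.712, 0.012]
wrist_force: [0.6, -0.1, -0.9]
width: 0.0434
grip_force: 40.0
```

```bash
python3 -c "
from h import *
st(); go(.51,-.31,.12);d=cam('side')
cv2.imwrite('pics/l1.png',cv2.resize(d['pixels'][130:230,170:290,::-1],(480,400)))"
```

```text
t 11.50 pos [ 0.6411 -0.002   0.141 ] yaw 26.22 w 0.0434 gf 40.0 F [ 0.6 -0.1 -0.9] M [ 0.03 -0.03  0.03] j7 -1.24
roll 0.000 (0 x 0.0000) shift [-253.7  218.3   21. ] len 335 = 9 rows of [-28.18  24.26   2.33]
```

View pics/l1.png

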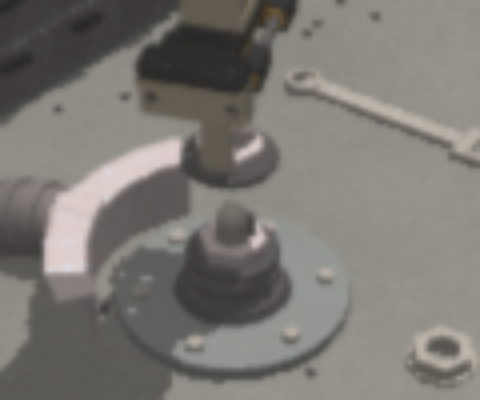

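Emit:
{"name": "send_rows", "arguments": {"plan": [[[-28.2,24.3,0],0,40],[[-28.2,24.3,0],0,40],[[-28.2,24.3,0],0,40],[[-28.2,24.3,0],0,40],[[-28.2,24.3,0],0,40],[[-28.2,24.3,0],0,40],[[-28.2,24.3,0],0,40],[[-28.2,24.3,5],0,40],[[-28.1,24.1,15],0,40],[[0,0,20],0,40],[[0,0,25],0,40],[[0,0,20],0,40]]}}

```text
t: 12.55
position: [0.5055, -0.3109, 0.0494]
orientation: [-3.059, -0.708, 0.004]
wrist_force: [1.4, 0.2, -1.7]
width: 0.0435
grip_force: 40.0
```

Emit:
{"name": "send_rows", "arguments": {"plan": [[[0,0,13],0,40],[[0,0,8],0,40],[[0,0,4],0,40],[[0,0,0],0,40],[[0,0,0],0,40],[[0,0,0],0,55],[[0,0,0],0,58],[[0,0,0],0,58],[[0,0,-20],0,58]]}}

```text
t: 13.3
position: [0.5055, -0.3091, 0.0447]
orientation: [-3.056, -0.712, 0.007]
wrist_force: [-0.0, 0.3, -0.4]
width: 0.0579
grip_force: 0.0
```

```bash
python3 -c "
from h import *
st(); go(.639,-.002,.095,26)"
```

```text
t 13.30 pos [ 0.5055 -0.3091  0.0447] yaw 26.24 w 0.0579 gf 0.0 F [-0.   0.3 -0.4] M [ 0.02  0.01 -0.04] j7 -0.75
roll 0.004 (1 x 0.0043) shift [ 254.6 -217.5  -50.3] len 339 = 9 rows of [ 28.29 -24.17  -5.59]
```

Emit:
{"name": "send_rows", "arguments": {"plan": [[[0,0,-40],0,60],[[0,0,-40],0,65],[[28.3,-24.2,0],0,70],[[28.3,-24.2,0],0,70],[[28.3,-24.2,0],0,70],[[28.3,-24.2,0],0,70],[[28.3,-24.2,0],0,70],[[28.3,-24.2,0],0,70],[[28.3,-24.2,0],0,70],[[28.3,-24.2,0],0,70],[[28.2,-24,0],0,70],[[0,0,0],0,70]]}}

```text
t: 14.3
position: [0.6424, 0.0102, 0.1279]
orientation: [-3.047, -0.732, -0.01]
wrist_force: [-0.3, 1.8, 0.8]
width: 0.0697
grip_force: 0.0
```

Emit:
{"name": "send_rows", "arguments": {"plan": [[[0,0,10],0,70],[[0,0,10],0,70],[[0,0,0],0,70]]}}

```text
t: 14.55
position: [0.6374, -0.0052, 0.1041]
orientation: [3.06, 0.709, -0.01]
wrist_force: [-0.5, -0.6, -0.6]
width: 0.0701
grip_force: 0.0
```

```bash
python3 -c "
from h import *
st(); go(.639,-.0022,.0535,26)"
```

```text
t 14.55 pos [ 0.6374 -0.0052  0.1041] yaw 26.08 w 0.0701 gf 0.0 F [-0.5 -0.6 -0.6] M [-0.05  0.06 -0.03] j7 -1.25
roll 0.001 (1 x 0.0013) shift [ 2.8 -2.  50.6] len 51 = 2 rows of [ 1.4  -1.   25.31]
```

Emit:
{"name": "send_rows", "arguments": {"plan": [[[1.4,-1,10],0,70],[[1.4,-1,15],0,70],[[0,0,14],0,70],[[0,0,8],0,70],[[0,0,4],0,70],[[0,0,0],0,46],[[0,0,0],0,40],[[0,0,0],0,40],[[0,0,0],0,40],[[0,0,0],0,40],[[0,0,0],0,40]], "grip_force": 15}}

```text
t: 15.47
position: [0.642, 0.0004, 0.0567]
orientation: [3.059, 0.713, 0.002]
wrist_force: [0.3, -0.2, 2.5]
width: 0.0436
grip_force: 14.9
```

Emit:
{"name": "send_rows", "arguments": {"plan": [[[0,0,0],0,40],[[0,0,0],0,40],[[0,0,-5],0,40],[[0,0,-10],0,40],[[0,0,-15],0,40],[[0,0,-20],0,40],[[0,0,-20],0,40],[[0,0,-10],0,40],[[0,0,0],0,40]], "grip_force": 40}}

```text
t: 16.22
position: [0.6432, 0.0007, 0.1389]
orientation: [3.059, 0.713, 0.009]
wrist_force: [0.1, 0.0, -0.7]
width: 0.0432
grip_force: 39.9
```

```bash
python3 -c "
from h import *
st(); go(.425,-.31,.12,26)"
```

```text
t 16.22 pos [0.6432 0.0007 0.1389] yaw 26.24 w 0.0432 gf 39.9 F [ 0.1  0.  -0.7] M [-0.03 -0.03 -0.07] j7 -1.25
roll 0.004 (1 x 0.0041) shift [-332.3  183.6   18.9] len 380 = 10 rows of [-33.23  18.36   1.89]
```

Emit:
{"name": "send_rows", "arguments": {"plan": [[[-33.2,18.4,0],0,40],[[-33.2,18.4,0],0,40],[[-33.2,18.4,0],0,40],[[-33.2,18.4,0],0,40],[[-33.2,18.4,0],0,40],[[-33.2,18.4,0],0,40],[[-33.2,18.4,0],0,40],[[-33.2,18.4,0],0,40],[[-33.2,18.4,5],0,40],[[-33.2,18.4,15],0,40],[[0,0,25],0,40],[[0,0,25],0,40]]}}

```text
t: 17.22
position: [0.4221, -0.3149, 0.0649]
orientation: [3.061, 0.701, -0.002]
wrist_force: [1.3, 0.8, -1.2]
width: 0.0431
grip_force: 40.0
```

Emit:
{"name": "send_rows", "arguments": {"plan": [[[0,0,20],0,40],[[0,0,14],0,40],[[0,0,6],0,40],[[0,0,4],0,40],[[0,0,0],0,40],[[0,0,0],0,55],[[0,0,0],0,58],[[0,0,0],0,58],[[0,0,-35],0,58],[[0,0,-35],0,58],[[0,0,-35],0,58]]}}

```text
t: 18.13
position: [0.4248, -0.3111, 0.1284]
orientation: [-3.059, -0.713, 0.0]
wrist_force: [1.2, -0.4, 0.2]
width: 0.0579
grip_force: 0.0
```

```bash
python3 -c "
from h import *
st(); go(.640,-.0015,.11,26)"
```

```text
t 18.13 pos [ 0.4248 -0.3111  0.1284] yaw 26.24 w 0.0579 gf 0.0 F [ 1.2 -0.4  0.2] M [-0.02 -0.07 -0.02] j7 -0.66
roll 0.004 (1 x 0.0042) shift [ 329.2 -184.    18.4] len 378 = 10 rows of [ 32.92 -18.4    1.84]
```

Emit:
{"name": "send_rows", "arguments": {"plan": [[[32.9,-18.4,0],0,65],[[32.9,-18.4,0],0,70],[[32.9,-18.4,0],0,70],[[32.9,-18.4,0],0,70],[[32.9,-18.4,0],0,70],[[32.9,-18.4,0],0,70],[[32.9,-18.4,0],0,70],[[32.9,-18.4,0],0,70],[[32.9,-18.4,0],0,70],[[32.9,-18.4,0],0,70],[[0,0,0],0,70],[[0,0,0],0,70]]}}

```text
t: 19.13
position: [0.6396, 0.0031, 0.1274]
orientation: [-3.056, -0.721, -0.003]
wrist_force: [-0.6, -0.6, -0.8]
width: 0.0697
grip_force: 0.0
```

```bash
python3 -c "
from h import *
st(); go(.640,-.0015,.036,26)"
```

```text
t 19.13 pos [0.6396 0.0031 0.1274] yaw 26.57 w 0.0697 gf 0.0 F [-0.6 -0.6 -0.8] M [-0.02  0.03 -0.05] j7 -1.24
roll 0.010 (1 x 0.0099) shift [-1.7  4.3 91.4] len 92 = 3 rows of [-0.56  1.44 30.47]
```

Emit:
{"name": "send_rows", "arguments": {"plan": [[[0,0,20],0,70],[[0,0,20],0,70],[[0,0,20],0,70],[[0,0,16],0,70],[[0,0,10],0,70],[[0,0,6],0,70],[[0,0,0],0,46],[[0,0,0],0,40],[[0,0,0],0,40],[[0,0,0],0,40],[[0,0,0],0,40],[[0,0,0],0,40]], "grip_force": 10}}

```text
t: 20.13
position: [0.6394, -0.0009, 0.0359]
orientation: [3.059, 0.713, 0.003]
wrist_force: [-0.4, -0.3, 3.3]
width: 0.0441
grip_force: 10.0
```

```bash
python3 -c "
from h import *
st()"
```

```text
t 20.13 pos [ 0.6394 -0.0009  0.0359] yaw 26.24 w 0.0441 gf 10.0 F [-0.4 -0.3  3.3] M [-0.03  0.03  0.03] j7 -1.26
```

Emit:
{"name": "send_rows", "arguments": {"plan": [[[0,0,0],0,40],[[0,0,0],0,40],[[0,0,-5],0,40],[[0,0,-10],0,40],[[0,0,-20],0,40],[[0,0,-25],0,40],[[0,0,-25],0,40],[[0,0,-15],0,40],[[0,0,0],0,40]], "grip_force": 40}}

```text
t: 20.88
position: [0.6411, -0.0005, 0.1391]
orientation: [3.059, 0.713, 0.012]
wrist_force: [0.8, -0.0, -1.0]
width: 0.0435
grip_force: 39.9
```

```bash
python3 -c "
from h import *
st(); go(.47,-.395,.14,26)"
```

```text
t 20.88 pos [ 6.411e-01 -5.000e-04  1.391e-01] yaw 26.23 w 0.0435 gf 39.9 F [ 0.8 -0.  -1. ] M [ 0.02 -0.11 -0.01] j7 -1.24
roll 0.004 (1 x 0.0041) shift [-326.7  279.6   -0.9] len 430 = 11 rows of [-29.7   25.42  -0.08]
```

Emit:
{"name": "send_rows", "arguments": {"plan": [[[-29.7,25.4,0],0,40],[[-29.7,25.4,0],0,40],[[-29.7,25.4,0],0,40],[[-29.7,25.4,0],0,40],[[-29.7,25.4,0],0,40],[[-29.7,25.4,0],0,40],[[-29.7,25.4,0],0,40],[[-29.7,25.4,0],0,40],[[-29.7,25.4,0],0,40],[[-29.7,25.4,0],0,40],[[-29.7,25.4,15],0,40],[[0,0,25],0,40]]}}

```text
t: 21.88
position: [0.463, -0.4087, 0.0957]
orientation: [3.054, 0.687, -0.006]
wrist_force: [-0.7, -1.1, -2.1]
width: 0.0439
grip_force: 39.9
```

Emit:
{"name": "send_rows", "arguments": {"plan": [[[0,0,25],0,40],[[0,0,25],0,40],[[0,0,15],0,40],[[0,0,8],0,40],[[0,0,0],0,40],[[0,0,0],0,55],[[0,0,0],0,58],[[0,0,0],0,58],[[0,0,-35],0,58],[[0,0,-35],0,58],[[0,0,-35],0,58],[[0,0,-35],0,58]]}}

```text
t: 22.88
position: [0.4696, -0.3959, 0.165]
orientation: [3.058, 0.713, 0.002]
wrist_force: [0.9, -0.6, -0.5]
width: 0.0583
grip_force: 0.0
```

```bash
python3 - <<'E'
from h import *
st(); c=cam('top'); d=cam('side'); save(c,'pics/t2.png',s=1.5)
for l in ('A',(.472,.162)),('B',(.4372,.0643)): print(l[0],fitdisc(c,l[1],0)[:2])
a=cv2.resize(d['pixels'][150:230,180:280,::-1],(400,320)); b=cv2.resize(c['pixels'][120:200,198:298,::-1],(400,320)); cv2.imwrite('pics/s2.png',np.hstack([a,b]))
E
```

```text
t 22.88 pos [ 0.4696 -0.3959  0.165 ] yaw 26.24 w 0.0583 gf 0.0 F [ 0.9 -0.6 -0.5] M [-0.06 -0.01 -0.02] j7 -0.56
A [(np.float64(0.849), np.float64(0.4719), np.float64(0.1624), np.float64(18.6)), (np.float64(0.811), np.float64(0.4723), np.float64(0.1626), np.float64(-160.3))]
B [(np.float64(0.864), np.float64(0.4371), np.float64(0.0644), np.float64(112.9)), (np.float64(0.827), np.float64(0.4368), np.float64(0.0649), np.float64(-67.5))]
```

View pics/t2.png

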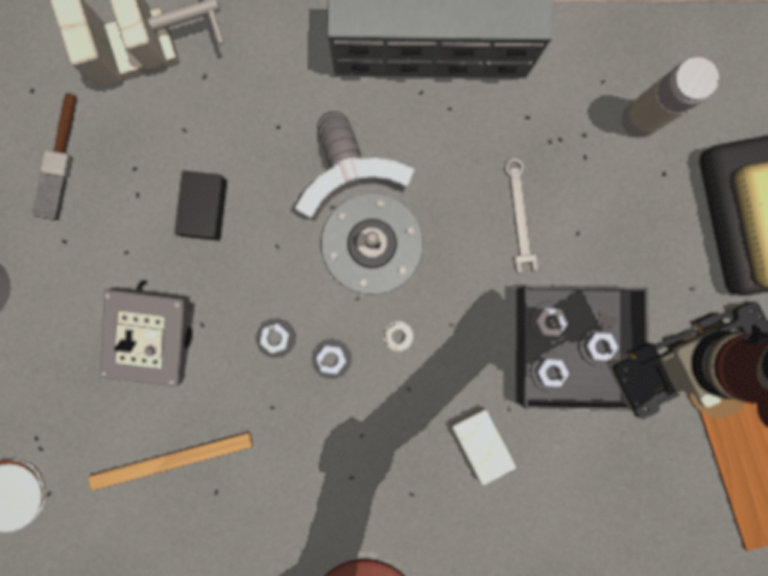

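View pics/s2.png

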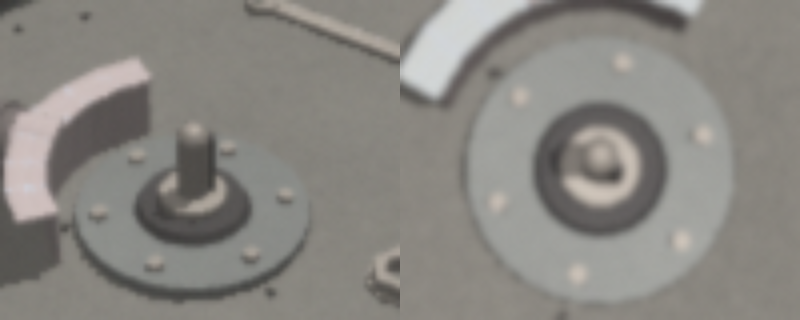

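All three worn discs lie in the bin and the spindle is bare, with the shaft at (195,160) in the side crop. The RCD lever is down, and discs A and B haven't moved. I'll go to disc A.

Emit:
{"name": "send_rows", "arguments": {"plan": [[[0,0,0],-0.0977,70],[[0,0,0],-0.0977,70],[[0,0,0],-0.0977,70],[[0,0,0],-0.0977,70],[[30,-26.2,0],0,70],[[30,-26.2,0],0,70],[[30,-26.2,0],0,70],[[30,-26.2,0],0,70],[[30,-26.2,0],0,70],[[30,-26.2,0],0,70],[[30,-26.2,0],0,70],[[30,-26.2,0],0,70]]}}

```text
t: 23.98
position: [0.4707, -0.0754, 0.1628]
orientation: [2.862, 1.292, 0.003]
wrist_force: [1.4, -0.2, 0.1]
width: 0.0703
grip_force: 0.0
```

Emit:
{"name": "send_rows", "arguments": {"plan": [[[30,-26.2,0],0,70],[[30,-26.2,0],0,70],[[30,-26.2,0],0,70],[[30,-26.2,0],0,70],[[30,-26.2,0],0,70],[[30,-26.2,0],0,70],[[0,0,30],0,70],[[0,0,30],0,70],[[0,0,30],0,70],[[0,0,20],0,70],[[0,0,0],0,70],[[0,0,0],0,70]]}}

```text
t: 24.98
position: [0.4714, 0.162, 0.052]
orientation: [-2.863, -1.294, 0.001]
wrist_force: [0.9, -0.1, 0.0]
width: 0.0705
grip_force: 0.0
```

```bash
python3 -c "
from h import *
st(); go(.472,.1622,.0085,48.6)
c=cam('side'); print(onz(c,[(228.5,182)],.089)); print(fitdisc(c,(.472,.162),0,[np.radians(18)])[:2])
"
```

```text
t 24.98 pos [0.4714 0.162  0.052 ] yaw 48.64 w 0.0705 gf 0.0 F [ 0.9 -0.1  0. ] M [-0.02 -0.06 -0.01] j7 -1.38
roll 0.001 (1 x 0.0007) shift [ 0.6  0.3 43.5] len 43 = 2 rows of [ 0.28  0.13 21.73]
[[ 6.33477765e-01 -3.48607586e-04  8.90000000e-02]]
[(np.float64(0.622), np.float64(0.472), np.float64(0.162), np.float64(-81.0)), (np.float64(0.576), np.float64(0.4716), np.float64(0.1616), np.float64(24.1))]
```

Emit:
{"name": "send_rows", "arguments": {"plan": [[[0.5,0.3,15],0,70],[[0,0,15],0,70],[[0,0,9],0,70],[[0,0,4],0,70],[[0,0,0],0,46],[[0,0,0],0,40],[[0,0,0],0,40],[[0,0,0],0,40],[[0,0,0],0,40],[[0,0,0],0,40]], "grip_force": 8}}

```text
t: 25.87
position: [0.4725, 0.1623, 0.0096]
orientation: [-2.863, -1.293, -0.002]
wrist_force: [-0.3, 0.3, 3.5]
width: 0.0439
grip_force: 8.0
```

Emit:
{"name": "send_rows", "arguments": {"plan": [[[0,0,0],0,62],[[0,0,0],0,62],[[0,0,0],-0.1164,62],[[0,0,0],-0.1164,62],[[0,0,0],-0.1164,62],[[0,0,0],-0.1164,62],[[0,0,0],-0.1164,62],[[0,0,0],-0.1164,62],[[0,0,0],-0.1164,62],[[0,0,0],-0.1164,62],[[0,0,0],-0.1164,62],[[0,0,0],0,62]]}}

```text
t: 26.87
position: [0.4721, 0.1616, 0.0086]
orientation: [-1.83, -2.553, 0.001]
wrist_force: [-1.0, 0.0, -1.3]
width: 0.0617
grip_force: 0.0
```

```bash
python3 -c "
from h import *
st()"
```

```text
t 26.87 pos [0.4721 0.1616 0.0086] yaw 108.73 w 0.0617 gf 0.0 F [-1.   0.  -1.3] M [-0.01 -0.08 -0.06] j7 -0.71
```

Emit:
{"name": "send_rows", "arguments": {"plan": [[[0,0,0],0,44],[[0,0,0],0,40],[[0,0,0],0,40],[[0,0,0],0,40],[[0,0,0],0,40],[[0,0,0],0,40]], "grip_force": 30}}

```text
t: 27.37
position: [0.4722, 0.1621, 0.009]
orientation: [1.833, 2.552, -0.0]
wrist_force: [0.7, -0.1, -0.1]
width: 0.0437
grip_force: 30.0
```

```bash
python3 -c "
from h import *
st()"
```

```text
t 27.37 pos [0.4722 0.1621 0.009 ] yaw 108.62 w 0.0437 gf 30.0 F [ 0.7 -0.1 -0.1] M [-0.01 -0.15 -0.04] j7 -0.72
```

Emit:
{"name": "send_rows", "arguments": {"plan": [[[0,0,0],0,40],[[0,0,-10],0,40],[[0,0,-20],0,40],[[0,0,-30],0.1183,40],[[0,0,-30],0.1183,40],[[0,0,-30],0.1183,40],[[0,0,0],0.1183,40],[[0,0,0],0.1183,40],[[0,0,0],0.1183,40],[[0,0,0],0.1183,40],[[0,0,0],0.1183,40],[[0,0,0],0.1183,40]], "grip_force": 45}}

```text
t: 28.37
position: [0.4715, 0.162, 0.1293]
orientation: [-2.877, -1.261, 0.001]
wrist_force: [0.2, 0.1, -1.8]
width: 0.0433
grip_force: 45.0
```

Emit:
{"name": "send_rows", "arguments": {"plan": [[[0,0,0],0.1183,40],[[0,0,0],0.1183,40],[[0,0,0],0.1183,40],[[0,0,0],0.1183,40],[[0,0,0],0.1183,40],[[0,0,0],0.1183,40],[[0,0,0],0.1183,40],[[0,0,0],0.1183,40],[[0,0,0],0.1183,40],[[0,0,0],0.1183,40],[[0,0,0],0.1183,40],[[0,0,0],0.1183,40]]}}

```text
t: 29.37
position: [0.4713, 0.1625, 0.1292]
orientation: [-3.004, 0.918, 0.002]
wrist_force: [0.2, 0.4, -2.3]
width: 0.0434
grip_force: 45.0
```

```bash
python3 -c "
from h import *
st(); go(.6387,-.0014,.13,-33.8,half=False)
"
```

```text
t 29.37 pos [0.4713 0.1625 0.1292] yaw -33.98 w 0.0434 gf 45.0 F [ 0.2  0.4 -2.3] M [ 0.09 -0.01  0.02] j7 -2.48
roll -0.003 (1 x -0.0032) shift [230.3  43.1  -0.8] len 234 = 6 rows of [38.38  7.18 -0.13]
```

Emit:
{"name": "send_rows", "arguments": {"plan": [[[38.4,7.2,0],0,40],[[38.4,7.2,0],0,40],[[38.4,7.2,0],0,40],[[38.4,7.2,0],0,40],[[38.4,7.2,0],0,40],[[28.3,5.1,0],0,40],[[10,2,0],0,40],[[0,0,10],0,40],[[0,0,8],0,40],[[0,0,4],0,40],[[0,0,0],0,40],[[0,0,0],0,40]]}}

```text
t: 30.37
position: [0.6386, 0.0007, 0.1064]
orientation: [-3.007, 0.906, 0.004]
wrist_force: [0.1, 0.0, -1.8]
width: 0.0434
grip_force: 45.0
```

```bash
python3 -c "
from h import *
st(); go(.6387,-.0014,.085,-33.8,half=False)
c=cam('top'); d=cam('side')
a=cv2.resize(d['pixels'][150:210,190:265,::-1],(500,400),interpolation=cv2.INTER_CUBIC);cv2.imwrite('pics/f1.png',a)
"
```

```text
t 30.37 pos [0.6386 0.0007 0.1064] yaw -33.53 w 0.0434 gf 45.0 F [ 0.1  0.  -1.8] M [ 0.11 -0.   -0.06] j7 -2.15
roll 0.005 (1 x 0.0047) shift [ 1.3  1.6 21.4] len 21 = 1 rows of [ 1.27  1.64 21.36]
```

View pics/f1.png

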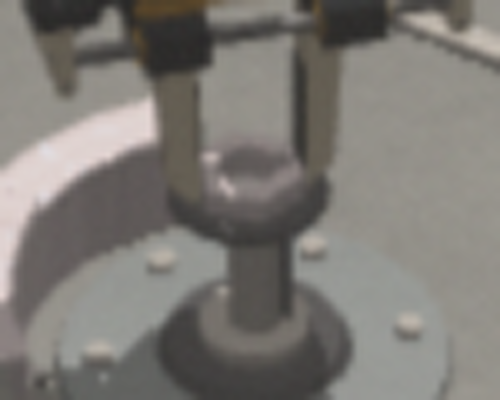

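```bash
python3 -c "
from h import *
d=cam('side'); st()
im=d['pixels'].astype(float).mean(2)
p=np.array(env.read_state()['position'])
for z in (.097,.105,.114): print(z,proj(d,[p[0],p[1],z]).round(2), proj(d,[p[0]-.0,p[1]-.0021,z]).round(2))
for z in (.04,.06,.08): print('sp',z,proj(d,[.6387,-.0014,z]).round(2))
for v in range(185,198): print(v,im[v,216:244].round(0).astype(int))
"
```

```text
t 30.52 pos [ 6.399e-01 -6.000e-04  1.075e-01] yaw -33.62 w 0.0437 gf 45.0 F [-1.2 -0.4 -1.1] M [ 0.06 -0.01  0.07] j7 -2.15
0.097 [[226.87 178.86]] [[227.36 178.51]]
0.105 [[226.85 176.67]] [[227.34 176.33]]
0.114 [[226.82 174.19]] [[227.31 173.85]]
sp 0.04 [[227.52 194.03]]
sp 0.06 [[227.47 188.81]]
sp 0.08 [[227.41 183.5 ]]
185 [146 144 137 119  97  83  69  67  66  61  62  61  60  59  60  58  58  72
 111 146 163 166 157 150 149 147 144 143]
186 [148 148 147 143 138 132 116 108  75  63  62  66  62  65  65  65  59  81
 135 166 175 173 165 153 151 147 148 146]
187 [152 148 149 149 150 149 143 137  92  77  76  77  78  77  76  73  60  84
 137 136 152 146 135 145 148 148 148 150]
188 [158 151 149 149 150 150 149 144  98  81  81  83  81  81  79  74  62  83
 135 113 114 110 120 143 149 148 148 149]
189 [144 149 149 148 150 150 149 144  96  81  82  82  82  79  78  74  62  83
 136 138 136 137 141 148 150 151 150 151]
190 [142 149 149 148 150 150 149 141  97  81  80  82  81  81  79  74  63  83
 137 148 150 150 151 150 149 151 149 151]
191 [147 149 147 149 148 145 138 127  97  83  81  83  82  81  79  75  61  80
 136 147 151 151 152 150 151 151 151 151]
192 [148 150 148 144 130 116 111 110  92  81  81  82  81  82  79  74  61  71
 107 121 136 146 149 151 151 153 152 152]
193 [149 147 130 115 104 100 123 147 109  85  81  81  83  82  79  75  61  67
  92  99 107 120 143 150 153 152 152 152]
194 [147 131 108  97  96 102 117 127  99  84  81  82  81  81  79  76  61  71
 100  98  94 100 119 143 151 151 152 151]
195 [130 106  96  93 100 109 113 112  92  82  81  82  82  81  80  75  61  71
 105 107  96  95  99 121 145 150 151 151]
196 [ 98  79  77  84 105 113 113 112  91  83  81  81  83  81  80  75  61  73
 106 112 101  94  94 102 126 146 151 154]
197 [ 74  68  67  80 107 112 113 112  90  82  82  82  82  83  79  79  78  84
 108 110  97  94  92  95 104 124 148 153]
```

Emit:
{"name": "send_rows", "arguments": {"plan": [[[-0.6,1.3,4],0,40],[[0,0,4],0,40],[[0,0,4],0,40],[[0,0,4],0,40],[[0,0,0],0,40],[[0,0,0],0,40]]}}

```text
t: 31.02
position: [0.6384, -0.0023, 0.0904]
orientation: [3.007, -0.91, -0.002]
wrist_force: [0.2, -0.7, -2.4]
width: 0.0436
grip_force: 45.0
```

```bash
python3 -c "
from h import *
st()"
```

```text
t 31.02 pos [ 0.6384 -0.0023  0.0904] yaw -33.70 w 0.0436 gf 45.0 F [ 0.2 -0.7 -2.4] M [ 0.07 -0.03  0.  ] j7 -2.14
```

Emit:
{"name": "send_rows", "arguments": {"plan": [[[0,0,2],0,40],[[0,0,2],0,40],[[0,0,2],0,40],[[0,0,1],0,40],[[0,0,0],0,40],[[0,0,0],0,40]]}}

```text
t: 31.52
position: [0.6387, -0.0023, 0.0839]
orientation: [-3.007, 0.91, 0.0]
wrist_force: [-0.4, -0.0, -2.7]
width: 0.0433
grip_force: 45.0
```

```bash
python3 -c "
from h import *
st()"
```

```text
t 31.52 pos [ 0.6387 -0.0023  0.0839] yaw -33.69 w 0.0433 gf 45.0 F [-0.4 -0.  -2.7] M [ 0.07 -0.01 -0.  ] j7 -2.14
```

Emit:
{"name": "send_rows", "arguments": {"plan": [[[0,0,3],0,40],[[0,0,4],0,40],[[0,0,4],0,40],[[0,0,4],0,40],[[0,0,4],0,40],[[0,0,0],0,40]]}}

```text
t: 32.02
position: [0.6378, -0.0023, 0.0637]
orientation: [3.006, -0.91, -0.003]
wrist_force: [-0.8, 0.6, -2.5]
width: 0.0433
grip_force: 45.0
```

Emit:
{"name": "send_rows", "arguments": {"plan": [[[0,0,4],0,40],[[0,0,4],0,40],[[0,0,4],0,40],[[0,0,4],0,40],[[0,0,4],0,40],[[0,0,3],0,40],[[0,0,1],0,40],[[0,0,0],0,40]]}}

```text
t: 32.68
position: [0.6384, -0.0023, 0.0405]
orientation: [3.007, -0.91, -0.001]
wrist_force: [-0.6, 0.6, -2.3]
width: 0.043
grip_force: 45.0
```

Emit:
{"name": "send_rows", "arguments": {"plan": [[[0,0,1],0,40],[[0,0,1],0,40],[[0,0,1],0,40],[[0,0,0.5],0,40],[[0,0,0],0,40],[[0,0,0],0,40]]}}

```text
t: 33.18
position: [0.6387, -0.0023, 0.0375]
orientation: [-3.007, 0.91, -0.0]
wrist_force: [0.4, -0.7, -1.7]
width: 0.0438
grip_force: 45.0
```

```bash
python3 -c "
from h import *
st()"
```

```text
t 33.18 pos [ 0.6387 -0.0023  0.0375] yaw -33.69 w 0.0438 gf 45.0 F [ 0.4 -0.7 -1.7] M [ 0.09 -0.02 -0.02] j7 -2.14
```

Emit:
{"name": "send_rows", "arguments": {"plan": [[[0,0,0],0,60],[[0,0,0],0,70],[[0,0,0],0,70],[[0,0,-20],0,70],[[0,0,-35],0,70],[[0,0,-35],0,70],[[0,0,-30],0.061,70],[[0,0,0],0,70],[[0,0,0],0,70]]}}

```text
t: 33.93
position: [0.6403, -0.0023, 0.1602]
orientation: [-2.976, 1.001, -0.008]
wrist_force: [-0.3, -1.2, -0.4]
width: 0.0702
grip_force: 0.0
```

```bash
python3 - <<'E'
from h import *
st(); c=cam('top'); d=cam('side')
print('B',fitdisc(c,(.4372,.0643),0)[:2],fitdisc(d,(.4372,.0643),0)[:1]); 
print('N1',fitdisc(d,(.6387,-.0023),.028,[np.radians(-124)])[:1])
go(.4371,.0644,.05,-37.2)
a=cv2.resize(d['pixels'][150:230,180:280,::-1],(400,320)); b=cv2.resize(c['pixels'][200:280,160:260,::-1],(400,320)); cv2.imwrite('pics/n1.png',np.hstack([a,b]))
E
```

```text
t 33.93 pos [ 0.6403 -0.0023  0.1602] yaw -37.17 w 0.0702 gf 0.0 F [-0.3 -1.2 -0.4] M [ 0.13 -0.01  0.01] j7 -2.20
B [(np.float64(0.096), np.float64(0.4606), np.float64(0.0697), np.float64(82.4)), (np.float64(0.089), np.float64(0.4322), np.float64(0.0792), np.float64(92.4))] [(np.float64(0.646), np.float64(0.4375), np.float64(0.064), np.float64(113.5))]
N1 [(np.float64(0.41), np.float64(0.6341), np.float64(0.0011), np.float64(-78.1))]
roll 0.001 (1 x 0.0007) shift [-200.2   68.4  106.7] len 237 = 6 rows of [-33.36  11.39  17.79]
```

View pics/n1.png

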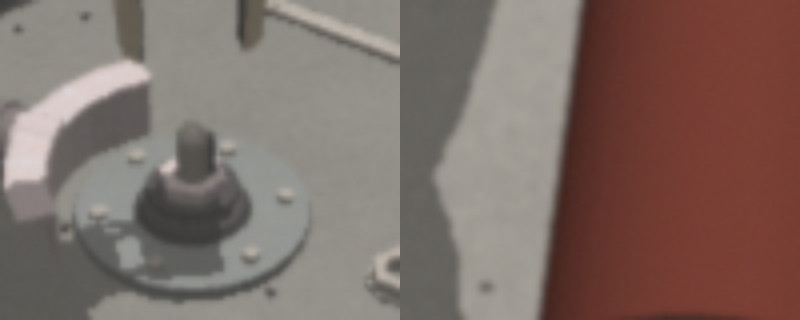

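Disc A sits at the base of the spindle, and B is unmoved.

Emit:
{"name": "send_rows", "arguments": {"plan": [[[-33.4,11.4,0],0,70],[[-33.4,11.4,0],0,70],[[-33.4,11.4,0],0,70],[[-33.4,11.4,0],0,70],[[-33.4,11.4,0],0,70],[[-33.2,11.4,0],0,70],[[0,0,30],0,70],[[0,0,35],0,70],[[0,0,35],0,70],[[0,0,7],0,70],[[0,0,0],0,70],[[0,0,0],0,70]]}}

```text
t: 35.03
position: [0.4376, 0.0641, 0.0503]
orientation: [2.977, -1.002, -0.002]
wrist_force: [0.5, 0.2, 0.1]
width: 0.0703
grip_force: 0.0
```

```bash
python3 -c "
from h import *
st(); go(.4372,.0644,.009,-37.2)
d=cam('side'); print(fitdisc(d,(.4372,.0643),0,[np.radians(113)])[:1])"
```

```text
t 35.03 pos [0.4376 0.0641 0.0503] yaw -37.19 w 0.0703 gf 0.0 F [0.5 0.2 0.1] M [0.06 0.02 0.02] j7 -2.34
roll 0.000 (1 x 0.0001) shift [-0.6 -0.  41.3] len 41 = 2 rows of [-0.28 -0.   20.67]
[(np.float64(0.569), np.float64(0.4362), np.float64(0.0666), np.float64(-130.8))]
```

Emit:
{"name": "send_rows", "arguments": {"plan": [[[0,0,15],0,70],[[0,0,15],0,70],[[0,0,8],0,70],[[0,0,3],0,70],[[0,0,0],0,46],[[0,0,0],0,40],[[0,0,0],0,40],[[0,0,0],0,40],[[0,0,0],0,40],[[0,0,0],0,40]], "grip_force": 8}}

```text
t: 35.92
position: [0.4382, 0.0643, 0.01]
orientation: [-2.977, 1.002, -0.001]
wrist_force: [-0.8, -0.0, 4.3]
width: 0.044
grip_force: 8.0
```

Emit:
{"name": "send_rows", "arguments": {"plan": [[[0,0,0],0,62],[[0,0,0],0,62],[[0,0,0],-0.1164,62],[[0,0,0],-0.1164,62],[[0,0,0],-0.1164,62],[[0,0,0],-0.1164,62],[[0,0,0],-0.1164,62],[[0,0,0],-0.1164,62],[[0,0,0],-0.1164,62],[[0,0,0],-0.1164,62],[[0,0,0],-0.1164,62],[[0,0,0],0,62]]}}

```text
t: 36.92
position: [0.4377, 0.0641, 0.0093]
orientation: [-3.078, -0.625, 0.001]
wrist_force: [0.0, 0.2, 0.0]
width: 0.0621
grip_force: 0.0
```

Emit:
{"name": "send_rows", "arguments": {"plan": [[[0,0,0],0,44],[[0,0,0],0,40],[[0,0,0],0,40],[[0,0,0],0,40],[[0,0,0],0,40],[[0,0,0],0,40]], "grip_force": 30}}

```text
t: 37.42
position: [0.4378, 0.0643, 0.0094]
orientation: [-3.08, -0.621, 0.0]
wrist_force: [0.5, 0.6, -1.8]
width: 0.0435
grip_force: 30.0
```

```bash
python3 -c "
from h import *
st()"
```

```text
t 37.42 pos [0.4378 0.0643 0.0094] yaw 22.82 w 0.0435 gf 30.0 F [ 0.5  0.6 -1.8] M [-0.01 -0.06  0.03] j7 -1.74
```

Emit:
{"name": "send_rows", "arguments": {"plan": [[[0,0,0],0,40],[[0,0,-10],0,40],[[0,0,-20],0,40],[[0,0,-30],-0.1197,40],[[0,0,-30],-0.1197,40],[[0,0,-30],-0.1197,40],[[0,0,0],-0.1197,40],[[0,0,0],-0.1197,40],[[0,0,0],-0.1197,40],[[0,0,0],-0.1197,40],[[0,0,0],-0.1197,40],[[0,0,0],-0.1197,40]], "grip_force": 45}}

```text
t: 38.42
position: [0.4374, 0.0638, 0.1293]
orientation: [-2.319, -2.12, 0.001]
wrist_force: [-0.3, 1.1, -2.0]
width: 0.0434
grip_force: 45.0
```

Emit:
{"name": "send_rows", "arguments": {"plan": [[[0,0,0],-0.1197,40],[[0,0,0],-0.1197,40],[[0,0,0],-0.1197,40],[[0,0,0],-0.1197,40],[[0,0,0],-0.1197,40],[[0,0,0],-0.1197,40],[[0,0,0],-0.1197,40],[[0,0,0],-0.1197,40],[[0,0,0],-0.1197,40],[[0,0,0],0,40],[[0,0,0],0,40]]}}

```text
t: 39.33
position: [0.4375, 0.0639, 0.1291]
orientation: [-0.916, -3.004, 0.0]
wrist_force: [-1.1, 0.3, -1.9]
width: 0.0436
grip_force: 45.0
```

```bash
python3 -c "
from h import *
st(); go(.6387,-.0023,.13,146.3,half=False)
"
```

```text
t 39.33 pos [0.4375 0.0639 0.1291] yaw 146.08 w 0.0436 gf 45.0 F [-1.1  0.3 -1.9] M [ 0.04 -0.13  0.04] j7 0.03
roll -0.004 (1 x -0.0038) shift [-204.1   56.6   -0.9] len 212 = 6 rows of [-34.02   9.44  -0.15]
```

Emit:
{"name": "send_rows", "arguments": {"plan": [[[-34,9.5,0],-0.004,40],[[-34,9.5,0],0,40],[[-34,9.5,0],0,40],[[-34,9.5,0],0,40],[[-34,9.3,0],0,40],[[-24,6.3,0],0,40],[[-10,3,0],0,40],[[0,0,10],0,40],[[0,0,8],0,40],[[0,0,0],0,40],[[0,0,0],0,40],[[0,0,0],0,40]]}}

```text
t: 40.33
position: [0.6382, -0.0006, 0.1115]
orientation: [-0.903, -3.008, 0.0]
wrist_force: [-0.2, 0.3, -1.6]
width: 0.0436
grip_force: 45.0
```

Emit:
{"name": "send_rows", "arguments": {"plan": [[[0,0,0],0,40],[[0,0,0],0,40]]}}

```text
t: 40.5
position: [0.6391, -0.001, 0.1121]
orientation: [0.904, 3.008, 0.0]
wrist_force: [0.2, -0.6, -1.0]
width: 0.0433
grip_force: 45.0
```

```bash
python3 -c "
from h import *
st(); go(.6387,-.0023,.0905,146.3,half=False)
"
```

```text
t 40.50 pos [ 0.6391 -0.001   0.1121] yaw 146.53 w 0.0433 gf 45.0 F [ 0.2 -0.6 -1. ] M [ 0.06 -0.11 -0.02] j7 0.34
roll 0.004 (1 x 0.0041) shift [-0.4 -1.3 21.6] len 22 = 1 rows of [-0.37 -1.3  21.56]
```

Emit:
{"name": "send_rows", "arguments": {"plan": [[[-0.3,-1,5],0,40],[[0,0,5],0,40],[[0,0,4],0,40],[[0,0,4],0,40],[[0,0,3],0,40],[[0,0,0],0,40],[[0,0,0],0,40]]}}

```text
t: 41.08
position: [0.6388, -0.0022, 0.0902]
orientation: [-0.905, -3.008, -0.0]
wrist_force: [1.1, 0.4, -1.9]
width: 0.0436
grip_force: 45.0
```

Emit:
{"name": "send_rows", "arguments": {"plan": [[[0,0,2],0,40],[[0,0,2],0,40],[[0,0,2],0,40],[[0,0,1],0,40],[[0,0,0],0,40],[[0,0,0],0,40]]}}

```text
t: 41.58
position: [0.6389, -0.0023, 0.0834]
orientation: [-0.905, -3.008, -0.0]
wrist_force: [-0.8, 0.2, -0.6]
width: 0.0436
grip_force: 45.0
```

```bash
python3 -c "
from h import *
st()"
```

```text
t 41.58 pos [ 0.6389 -0.0023  0.0834] yaw 146.51 w 0.0436 gf 45.0 F [-0.8  0.2 -0.6] M [ 0.05 -0.18  0.02] j7 0.32
```

Emit:
{"name": "send_rows", "arguments": {"plan": [[[0,0,3],0,40],[[0,0,4],0,40],[[0,0,4],0,40],[[0,0,4],0,40],[[0,0,4],0,40],[[0,0,4],0,40],[[0,0,0],0,40],[[0,0,0],0,40]]}}

```text
t: 42.25
position: [0.6387, -0.0023, 0.06]
orientation: [-0.905, -3.008, 0.0]
wrist_force: [1.0, -0.4, -0.5]
width: 0.0434
grip_force: 45.0
```

Emit:
{"name": "send_rows", "arguments": {"plan": [[[0,0,2],0,40],[[0,0,1.5],0,40],[[0,0,1],0,40],[[0,0,0.5],0,40],[[0,0,0],0,40],[[0,0,0],0,40]]}}

```text
t: 42.75
position: [0.6389, -0.0022, 0.0555]
orientation: [0.905, 3.008, 0.0]
wrist_force: [0.4, 0.4, -1.1]
width: 0.0434
grip_force: 45.0
```

```bash
python3 -c "
from h import *
st()"
```

```text
t 42.75 pos [ 0.6389 -0.0022  0.0555] yaw 146.51 w 0.0434 gf 45.0 F [ 0.4  0.4 -1.1] M [ 0.02 -0.16 -0.03] j7 0.29
```

Emit:
{"name": "send_rows", "arguments": {"plan": [[[0,0,0],0,60],[[0,0,0],0,70],[[0,0,0],0,70],[[0,0,-20],0,70],[[0,0,-35],0,70],[[0,0,-35],0,70],[[0,0,-20],-0.12,50],[[0,0,0],-0.12,30],[[0,0,0],-0.12,0],[[0,0,0],-0.118,0],[[0,0,0],0,0]], "grip_force": 20}}

```text
t: 43.67
position: [0.639, -0.0025, 0.1656]
orientation: [0.164, 3.137, 0.001]
wrist_force: [0.8, 0.5, -0.3]
width: 0.0412
grip_force: 0.0
```

```bash
python3 -c "
from h import *
st(); go(.41,.36,.165,173.9)"
```

```text
t 43.67 pos [ 0.639  -0.0025  0.1656] yaw 174.00 w 0.0412 gf 0.0 F [ 0.8  0.5 -0.3] M [ 0.08 -0.15  0.01] j7 0.80
roll 0.002 (1 x 0.0017) shift [266.2 336.1   0.6] len 429 = 11 rows of [24.2  30.55  0.05]
```

Emit:
{"name": "send_rows", "arguments": {"plan": [[[24.2,30.6,0],0,0],[[24.2,30.6,0],0,0],[[24.2,30.6,0],0,0],[[24.2,30.6,0],0,0],[[24.2,30.6,0],0,0],[[24.2,30.6,0],0,0],[[24.2,30.6,0],0,0],[[24.2,30.6,0],0,0],[[24.2,30.6,0],0,0],[[24.2,30.6,0],0,0],[[24.2,30.6,0],0,0],[[0,0,0],0,0]]}}

```text
t: 44.67
position: [0.4026, 0.3696, 0.1677]
orientation: [-0.149, -3.135, -0.014]
wrist_force: [0.1, 0.9, 1.3]
width: 0.0006
grip_force: 0.0
```

```bash
python3 - <<'E'
from h import *
st(); c=cam('top'); d=cam('side'); save(c,'pics/t3.png',s=1.2)
print('N2',fitdisc(c,(.6387,-.0023),.045,[np.radians(-124)])[:1],fitdisc(d,(.6387,-.0023),.045,[np.radians(-124)])[:1])
for n in ('top','side'): print([(round(o['p'],2),np.round(o['centre'],3)) for o in env.mark_of('rcd_lever_tip',n)])
a=cv2.resize(d['pixels'][150:230,180:280,::-1],(400,320)); b=cv2.resize(c['pixels'][120:200,198:298,::-1],(400,320)); t=cv2.resize(c['pixels'][:,:,::-1],(374,280));cv2.imwrite('pics/n2.png',np.vstack([np.hstack([a,b]),np.pad(t,((0,0),(0,426),(0,0)))]))
go(.420,.3915,.12,173.9)
E
```

```text
t 44.67 pos [0.4026 0.3696 0.1677] yaw 174.55 w 0.0006 gf 0.0 F [0.1 0.9 1.3] M [ 0.14 -0.07  0.03] j7 0.02
N2 [(np.float64(0.843), np.float64(0.6406), np.float64(-0.0029), np.float64(-124.8))] [(np.float64(0.64), np.float64(0.6392), np.float64(-0.0026), np.float64(-87.8))]
[(0.52, array([0.455, 0.393, 0.079]))]
[(0.44, array([0.454, 0.394, 0.076]))]
roll -0.003 (1 x -0.0028) shift [-5.8 32.5 45.3] len 56 = 2 rows of [-2.92 16.26 22.63]
```

View pics/n2.png

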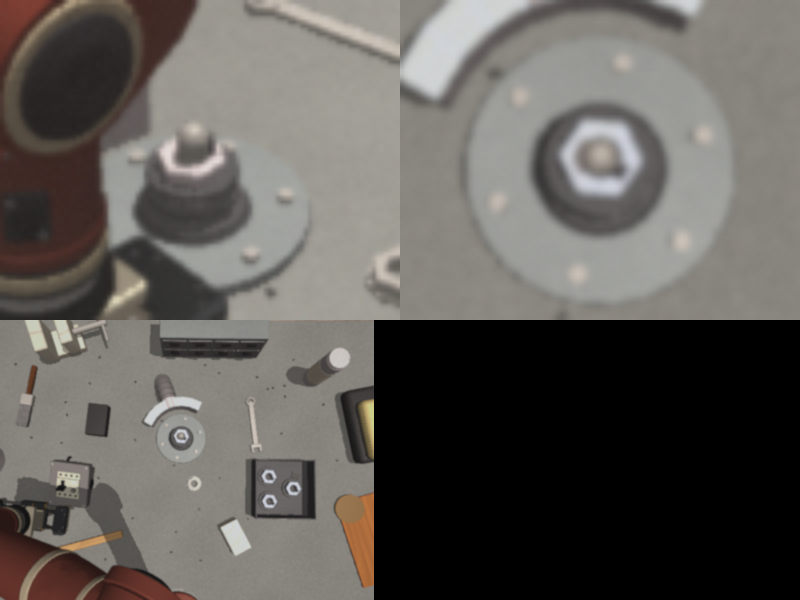

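Both discs are keyed and seated, with the keyway at lower right (615,170). The bench is otherwise clear of discs, and the nut, spanner and offcut are untouched. Now the lever.

Emit:
{"name": "send_rows", "arguments": {"plan": [[[0,20,15],0,0],[[0,11,20],0,0],[[0,0,15],0,0],[[0,0,0],0,0],[[0,0,0],0,0],[[0,0,0],0,0]]}}

```text
t: 45.37
position: [0.4143, 0.3907, 0.1161]
orientation: [0.172, 3.136, 0.001]
wrist_force: [0.2, -0.2, 0.2]
width: 0.0006
grip_force: 0.0
```

```bash
python3 -c "
from h import *
st(); go(.418,.3915,.071,173.9)"
```

```text
t 45.37 pos [0.4143 0.3907 0.1161] yaw 173.74 w 0.0006 gf 0.0 F [ 0.2 -0.2  0.2] M [ 0.07 -0.12 -0.04] j7 -0.05
roll -0.003 (1 x -0.0028) shift [-3.6  1.1 45.1] len 45 = 2 rows of [-1.78  0.57 22.54]
```

Emit:
{"name": "send_rows", "arguments": {"plan": [[[0,1,15],0,0],[[0,0,15],0,0],[[0,0,10],0,0],[[0,0,5],0,0],[[0,0,0],0,0],[[-5,0,0],0,0],[[-5,0,0],0,0],[[-4,0,0],0,0],[[-4,0,0],0,0],[[-4,0,0],0,0],[[0,0,0],0,0]]}}

```text
t: 46.28
position: [0.4367, 0.3899, 0.0706]
orientation: [0.17, 3.136, 0.0]
wrist_force: [0.3, -1.2, 0.4]
width: 0.0006
grip_force: 0.0
```

Emit:
{"name": "send_rows", "arguments": {"plan": [[[-3,0,0],0,0],[[-3,0,0],0,0],[[-3,0,0],0,0],[[-3,0,0],0,0],[[0,0,0],0,0]]}}

```text
t: 46.7
position: [0.4429, 0.3901, 0.0711]
orientation: [-0.162, -3.131, -0.001]
wrist_force: [-6.9, -0.5, 4.9]
width: 0.0011
grip_force: 3.2
```

Emit:
{"name": "send_rows", "arguments": {"plan": [[[-3,0,0],0,0],[[-3,0,0],0,0],[[-3,0,0],0,0],[[0,0,0],0,0]]}}

```text
t: 47.03
position: [0.4565, 0.3884, 0.0707]
orientation: [0.167, 3.137, 0.002]
wrist_force: [-1.1, 0.7, -0.2]
width: 0.0001
grip_force: 0.4
```

```bash
python3 -c "
from h import *
st()"
```

```text
t 47.03 pos [0.4565 0.3884 0.0707] yaw 173.91 w 0.0001 gf 0.4 F [-1.1  0.7 -0.2] M [0.21 0.03 0.02] j7 -0.01
```

Emit:
{"name": "send_rows", "arguments": {"plan": [[[-3,0,0],0,0],[[-3,0,0],0,0],[[0,0,0],0,0],[[10,0,0],0,0],[[20,0,0],0,0],[[15,0,0],0,0],[[0,0,-30],0,0],[[0,0,-40],0,0],[[0,0,-40],0,0],[[0,-38,0],0,0],[[0,-38,0],0,0],[[0,0,0],0,0]]}}

```text
t: 48.03
position: [0.4108, 0.3074, 0.1792]
orientation: [0.178, 3.134, -0.018]
wrist_force: [1.4, -0.9, -0.2]
width: 0.0008
grip_force: 0.0
```

```bash
python3 - <<'E'
from h import *
st(); c=cam('top'); d=cam('side')
for n in ('top','side'): print([(round(o['p'],2),np.round(o['centre'],3)) for o in env.mark_of('rcd_lever_tip',n)])
a=cv2.resize(d['pixels'][265:345,125:225,::-1],(400,320)); b=cv2.resize(c['pixels'][185:265,50:150,::-1],(400,320)); cv2.imwrite('pics/r3.png',np.hstack([a,b]))
E
```

```text
t 48.03 pos [0.4108 0.3074 0.1792] yaw 173.51 w 0.0008 gf 0.0 F [ 1.4 -0.9 -0.2] M [-0.01 -0.18 -0.03] j7 0.08
[(0.46, array([ 0.471, -0.397,  0.012]))]
[(0.5, array([ 0.465, -0.354, -0.002])), (0.4, array([0.478, 0.391, 0.079]))]
```

View pics/r3.png

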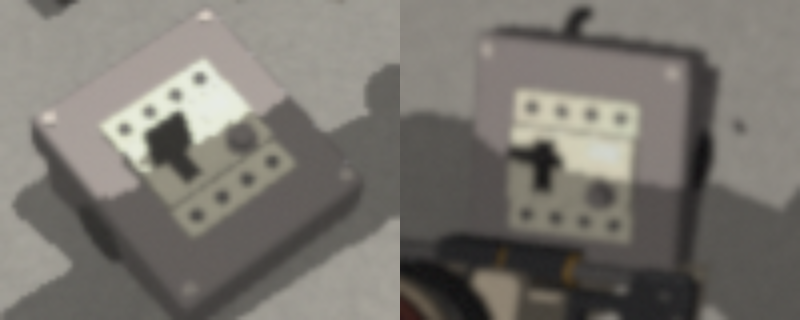

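The lever is up again (paddle at (168,135) in the side view, as at the start), with the tip back at x≈0.478.

Emit:
{"name": "send_rows", "arguments": {"plan": [[[0,0,0],0,0],[[0,0,0],0,0],[[0,0,0],0,0],[[0,0,0],0,0]]}}

```text
t: 48.57
position: [0.409, 0.3173, 0.1803]
orientation: [-0.165, -3.137, -0.001]
wrist_force: [-0.5, -0.6, 0.5]
width: 0.0007
grip_force: 0.0
```

```bash
python3 -c "
from h import *
st(); print(env.close_job())"
```

```text
t 48.57 pos [0.409  0.3173 0.1803] yaw 173.97 w 0.0007 gf 0.0 F [-0.5 -0.6  0.5] M [ 0.05 -0.14  0.  ] j7 0.08
the job is handed in; nothing more can be done
None
```

The job is handed in at about 49 s: the RCD tripped on test, all three worn discs are in the scrap bin, both new discs are keyed and home on the spindle, the lever is fully up again, and the nut, spanner and offcut were left where they lay.

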